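Turn the stirrer's click-stop dial up four clicks

TASK

Turn the magnetic stirrer up by exactly four clicks: push the orange finger post on its dial gently round with a fingertip, clockwise as seen from above, count the clicks, and do not run on past the fourth. Leave the dial resting in that fourth click and take the hand away from it; do not pinch the post, and leave the beaker, the vial and the amber bottle standing where they are.

Things in the scene. Friction and masses are not known exactly. Their poses are not given: they have to be found in the camera images.
- stir_unit: Flat white magnetic stirrer, fixed, 314 mm long (x), 134 mm wide (y), top face 45 mm above the worktop. Origin: at worktop height under the dial's axis, 72 mm from the near end. x points from the dial to the white stirring plate (radius 60 mm, centre at x = 165 mm, top at 53 mm), z up. Nine yellow dots round the dial mark its clicks.
- dial_centre (a point): Point on the dial's upright axis at the height of its flat top face (57 mm above the worktop). The dial is a grey disc of radius 46 mm, free but for the post. A click needs about 4.5 N at the post to leave, less and less up to half way; then the dial snaps on by itself, ahead of the finger, into the next click. Let go anywhere, it goes to the nearest click.
- post_top (a point): Centre of the top of the orange finger post, an upright round pin 12 mm in diameter that stands 28 mm above the dial's face (top 85 mm above the worktop), 38 mm from the dial's axis. It goes round dial_centre with the dial; push it sideways, along its circle. It is free on all sides.
- dial (a joint): Angle of the dial in rad, growing clockwise seen from above. Clicks stand 0.419 rad apart (24 degrees, 15.9 mm of arc at the post), from 0 to 3.351, with stops 0.15 rad beyond both ends; nine yellow dots on the black bezel, growing bigger clockwise, mark where the post stands in each. At the start the dial rests in click 0, its smallest dot, which points a different way each time.
- beaker: Plastic beaker, 61 x 64 x 72 mm, loose, standing upright in the middle of the stirring plate; origin at the centre of its underside. Leave alone.
- vial: Glass sample vial with a black cap, diameter 23 mm, 59 mm high, loose, standing upright on the worktop to the right of the stirrer; origin at the centre of its underside. Leave alone.
- bottle: Amber reagent bottle with a black cap, 55 x 55 x 115 mm, loose, standing upright on the worktop to the left of the stirrer; origin at the centre of its underside. Leave alone.

How it is judged (in metres and radians):
On the way:
1. the dial has been pushed out of its starting click into the next (value of joint dial above 0.35 rad), for 0.05 s.
At the end, for the whole second after the job is handed in: The dial rests (slower than 0.05 rad/s) in the fourth click clockwise of where it started (joint 1.676 within 0.1 rad); beaker, vial and bottle are upright within 0.1 rad and within 10 mm of their places (value of joint dial between 1.576 and 1.776 rad and velocity of joint dial between -0.05 and 0.05 rad/s and distance of each of beaker, vial, bottle from where it was at the start of the episode below 0.01 m and angle between each of beaker, vial, bottle's own z axis and vertical below 0.1 rad); the robot touches nothing.
It fails at once if the dial is run on past the fourth click (more than half way to the fifth) (value of joint dial above 1.92 rad).
It fails at once if the dial is pushed roughly or pinched (fingers press it with more than 20 N) (contact force between the fingers and dial above 20 N).
It fails at once if the beaker is disturbed (moved more than 10 mm) (distance of beaker from where it was at the start of the episode above 0.01 m).
It fails at once if the vial is disturbed (moved more than 10 mm) (distance of vial from where it was at the start of the episode above 0.01 m).
It fails at once if the bottle is disturbed (moved more than 10 mm) (distance of bottle from where it was at the start of the episode above 0.01 m).
It also fails if it takes over 40 s, if anything falls off the work surface, if the arm or the gripper's body presses on something with over 40 N, if the wrist force passes 120 N, or if a joint passes its speed limit or range.

ROBOT

A 6-joint arm with a two-finger parallel gripper is mounted at the origin on a cart in front of the work surface, level with it; the furniture and walls round the work are solid. World frame = base frame: x ahead of the robot, y to its left, z up, the work surface at z = 0. Lengths are in mm, angles in rad, forces in N, time in s.
With the tool pointing down it reaches from about 400 to 925 mm from the base axis. Payload 12.5 kg.
Tool frame: the origin (TCP) lies on the front face of the gripper's body, between the roots of the fingers; the fingertips stand 78 mm ahead of it and the grasp point (between the pads) lies 59 mm ahead of it (env.nose_length is the distance from the TCP to the fingertips, in mm); z points along the fingers, y is the line along which they close (so a half turn about z gives the same grasp; the last joint's range is limited). The gripper opens to 95 mm and grips with 3 to 60 N. Pads are 20 mm wide; open, the fingers measure 119 mm over their backs; the gripper's body (75 mm by 180 mm) begins 59 mm behind the grasp point.
Start: joints at [-1.291, 0.491, 1.559, -0, 1.092, -0.106], TCP at [235.21, -579.063, 292.261] pointing down, gripper open.
Joint ranges: [-3.1, 3.1], [-0.84, 2.19], [0.05, 2.79], [-1.13, 4.28], [0.06, 2.93], [-2.69, 2.69]. Speed limits (rad/s): [2.22, 2.22, 2.79, 3.14, 3.14, 3.14].

INTERFACE

Orientations are given as [roll, pitch, yaw] about the fixed x, y, z axes, in that order (R = Rz(yaw) Ry(pitch) Rx(roll)).
In Python, from cell import env gives the robot as it stands.
- The arm moves only by the tool jog_arm, never from a script. Its argument "motion" is a list of rows, each a list of 7 numbers: the turn, a rotation vector about the tool's x, y, z in degrees, then the shift along the tool's x, y, z in mm, then the finger opening in mm, from 0 to 95.1. In form: [[wx, wy, wz, x, y, z, hand], ...]. A call has 1 to 10 rows; each row shifts and turns the commanded pose from where the row before left it, along the tool's axes as they then stand; what a row does not reach is not made up. A row lasts 1/8 s, in which the tool goes at most 62.5 mm and 10.7 degrees, less where a joint would pass 70% of its speed; a pose out of reach is approached as far as the arm can. A call is refused whole if a number of a shift passes 62.5 or a number of a turn 10.7, either way. A call with a gripper value outside its range is refused whole. The fingers move at their own pace and stop on an object; the grip force is fixed at half the most. Time passes only in rows, so rows that do not move let the fingers close. It gives the time, the measured TCP pose, the force, the opening and the grip force at its end, in the units of the state.
- env.state(): the state, without advancing time (a new reading comes with each control period).
- env.read_camera(name): name is "scene" or "top"; returns a dict with "color" (400x640x3 uint8, red, green, blue), "z_map" (400x640 float32, mm along the optical axis (not along the pixel's ray), 0 where there is no reading), "camera_matrix" (3x3 intrinsics, pixels), "world_to_cam" (4x4, takes a point from world to camera coordinates). Camera axes: x right, y up, looking along -z (the intrinsics and any distortion apply to the point x, -y, -z); pixel columns grow to the right and rows downward; lengths in mm; the calibration is good to about 2 mm. A picture is of the moment at which its call begins.
- env.job_done(): hands the job in; it is judged then, once.
Trained networks look in the newest picture that a camera, given by its name, has taken for a name from the list of things; names that differ only in an ending like _2 or _b are one class to them, and where a whole thing is asked for, a point or a joint stands for the part that bears it (a point fixed in the world has none). Each returns a list of dicts, best first, with "score" (0 to 1); they miss things now and then, are a little off and sometimes report something else, mostly with a low value. They report only what shows in the picture. A call takes as long as a camera call.
- env.recognise(camera, thing): "location" ([column, row] in pixels, amid what is visible of it).
The state is a dict: "t": time; "joints": joint angles; "qvel": joint speeds; "tau": joint torques, N m; "eef_pos": TCP position; "tcp_rot": TCP orientation; "ft_force": force on the tool from outside, world axes, zero at the start; "moment": the same for the moment, N m; "opening": opening from 0.0 (shut) to 1.0 (fully open); "grip_force": force on a finger pad.
Only numpy, scipy, OpenCV 4.12 (cv2) and the standard library are available. Lean on these libraries where they do the work, as an engineer would, in place of code of your own. Each camera call takes 0.05 s, during which the arm holds its last target. There are 200 camera calls.

## Working session

There is one attempt and no reset: what is moved stays moved. The work goes in short steps, Python scripts to look and compute and a tool call to move; the robot and the scene stay as the last step left them, time stands still between calls to the robot, and variables do not carry over. Pictures are saved under pics/ and viewed, at most 10 in all, crops included, and the job is handed in when it is done.

Besides the shell and the picture viewer there is one more tool, called after "Request:" as name(argument=value, ...), one argument or row to a line, values as JSON. jog_arm: Moves the arm, as the interface text tells. Its arguments: {"type":"object","properties":{"motion":{"type":"array"}},"required":["motion"]}

```bash
mkdir -p pics; cat > h.py <<'E'
from cell import env
import numpy as np, cv2
def px2w(c,uv,z):
    K=np.array(c["camera_matrix"]);T=np.array(c["world_to_cam"])
    r=np.linalg.inv(K)@[uv[0],uv[1],1]; d=T[:3,:3].T@np.array([r[0],-r[1],-r[2]]); o=-T[:3,:3].T@T[:3,3]
    return o+d*(z-o[2])/d[2]
def w2px(c,p):
    q=np.array(c["world_to_cam"])[:3]@np.append(p,1); q=np.array(c["camera_matrix"])@[q[0],-q[1],-q[2]]
    return q[:2]/q[2]
E
python3 - <<'E'
from h import *
for n in("top","scene"):
    c=env.read_camera(n); cv2.imwrite(f"pics/{n}0.png",c["color"][:,:,::-1])
    print(n,w2px(c,[500,0,0]),-np.array(c["world_to_cam"])[:3,:3].T@np.array(c["world_to_cam"])[:3,3])
    for t,z in(("dial_centre",57),("post_top",85),("beaker",90),("vial",30),("bottle",60),("stir_unit",45)):
        for r in env.recognise(n,t)[:2]: print(t,round(r["score"],2),np.round(r["location"]),px2w(c,r["location"],z).round(1))
s=env.state();print(s)
E
```

```text
top [339.72306848 245.54828282] [545.96043591  64.79278719 937.86599011]
dial_centre 0.76 [352. 220.] [563.1 -27.4  57. ]
post_top 0.61 [351. 221.] [560.7 -20.   85. ]
beaker 0.78 [344. 150.] [727.7  -7.1  90. ]
vial 0.59 [398. 174.] [ 679.3 -145.6   30. ]
bottle 0.77 [288. 172.] [679.5 126.3  60. ]
stir_unit 0.87 [345. 173.] [679.4 -12.7  45. ]
scene [285.72779254 263.88322689] [ 264.45156255 -456.22764558  640.53619105]
dial_centre 0.95 [324. 244.] [561.3 -42.8  57. ]
post_top 0.65 [322. 240.] [550.2 -51.2  85. ]
beaker 0.84 [378. 183.] [731.    4.8  90. ]
vial 0.65 [409. 256.] [ 689.1 -140.7   30. ]
bottle 0.84 [322. 179.] [665.  111.4  60. ]
stir_unit 0.71 [361. 229.] [649.4 -44.6  45. ]
{'t': 0.7, 'joints': array([-1.29059648e+00,  4.90899693e-01,  1.55890842e+00, -5.14837402e-06,
        1.09168536e+00, -1.05599517e-01]), 'qvel': array([ 0.00083522,  0.00108591,  0.00016174, -0.0015071 , -0.00068714,
        0.00284403]), 'tau': array([ 1.15194602e-03, -6.12339520e+01, -2.58389568e+01,  6.92961970e-02,
        4.45173599e-02,  2.76325454e-05]), 'eef_pos': array([ 235.21055348, -579.06201084,  292.2582306 ]), 'tcp_rot': array([3.14149450e+00, 1.49978506e-05, 3.85801741e-01]), 'ft_force': array([-0.37630142,  0.73737993, -0.33576736]), 'moment': array([-0.02695917, -0.01480928, -0.04019953]), 'grip_force': 0.0, 'opening': 0.9994901105267343}
```

View pics/top0.png

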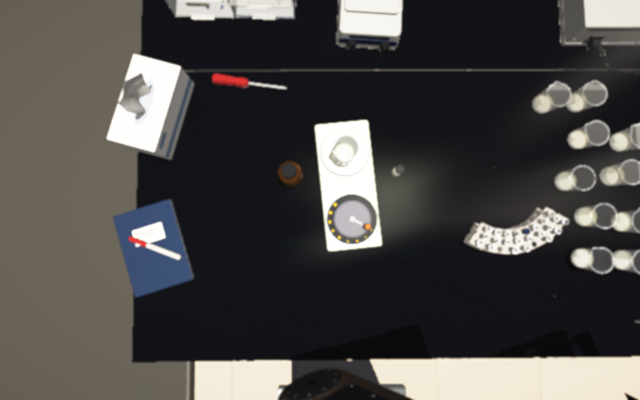

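View pics/scene0.png

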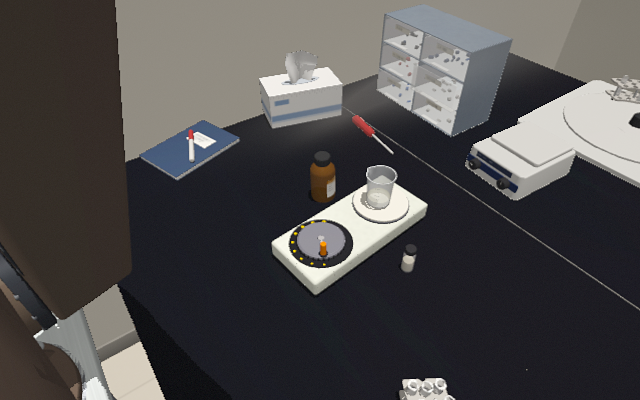

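The top view shows the stirrer at columns 315–382 and rows 120–250, with the dial near (352,219) and an orange post near (368,227). In the scene view the post is at about (323,247). I'll zoom in and measure.

```bash
python3 - <<'E'
from h import *
ims=[]
for n,(x,y) in(("top",(352,220)),("scene",(321,243))):
    c=env.read_camera(n); a=c["color"]; 
    ims.append(cv2.resize(a[y-35:y+35,x-38:x+38],None,fx=5,fy=5,interpolation=cv2.INTER_NEAREST))
    h=cv2.cvtColor(a,cv2.COLOR_RGB2HSV)
    for nm,lo,hi in(("orange",(4,150,120),(16,255,255)),("yellow",(17,120,120),(32,255,255))):
        m=cv2.inRange(h,lo,hi);m[:y-35]=0;m[y+35:]=0;m[:,:x-38]=0;m[:,x+38:]=0
        k,_,st,ce=cv2.connectedComponentsWithStats(m)
        for i in range(1,k): print(n,nm,st[i],ce[i].round(1),px2w(c,ce[i],85 if nm=="orange" else 50)[:2].round(1))
    if n=="top":
        m=((a.min(2)>150)&(h[:,:,1]<70)).astype(np.uint8);m[:,:300]=0;m[:,395:]=0;m[:110]=0;m[255:]=0
        cs=max(cv2.findContours(m,0,2)[0],key=cv2.contourArea);r=cv2.minAreaRect(cs)
        P=np.array([px2w(c,q,45)[:2] for q in cv2.boxPoints(r)]);print(P.round(1),P.mean(0))
cv2.imwrite("pics/z.png",np.hstack(ims)[:, :800])
E
```

```text
top orange [365 224   6   5  16] [367.3 226.4] [547.8 -58.7]
top yellow [333 202   4   5  15] [334.7 204.3] [601.9  14.5]
top yellow [329 210   4   5  16] [330.4 212.2] [582.8  25.3]
top yellow [328 220   4   4  13] [329.4 221.4] [560.7  27.9]
top yellow [367 225   2   3   6] [367.5 226. ] [549.  -64.2]
top yellow [331 229   4   4  11] [332.5 230.2] [539.4  20.4]
top yellow [371 229   1   2   2] [371.  229.5] [540.5 -72.6]
top yellow [337 236   4   3  10] [338.8 237. ] [522.9   5.5]
top yellow [365 236   2   2   4] [365.5 236.5] [523.7 -59. ]
top yellow [356 239   3   3   7] [357.  240.3] [514.8 -38.3]
top yellow [346 240   3   3   7] [347.3 241. ] [513.2 -14.9]
[[800.8  64.3]
 [814.8 -72.9]
 [501.6 -99.6]
 [488.8  34.3]] [651.49312089 -18.46940409]
scene orange [320 242   6  13  50] [322.6 249.8] [537.8 -71.5]
scene yellow [311 221   4   3   8] [312.1 221.8] [580.1  24. ]
scene yellow [322 220   4   2   8] [323.5 220.5] [600.5  13.7]
scene yellow [301 225   4   4  10] [302.1 226.3] [557.   25.2]
scene yellow [294 232   4   3  10] [295.2 233. ] [536.3  18. ]
scene yellow [291 241   3   3   8] [291.9 241.9] [518.8   2.5]
scene yellow [321 242   5   5  20] [323.  243.9] [563.8 -35.8]
scene yellow [293 250   3   3   7] [294.  250.7] [510.4 -18.2]
scene yellow [300 257   3   3   8] [300.9 258.1] [511.1 -40.4]
scene yellow [310 262   4   3   8] [311.5 263. ] [520.6 -60.9]
scene yellow [323 263   3   3   7] [323.7 264. ] [537.2 -75.6]
```

View pics/z.png

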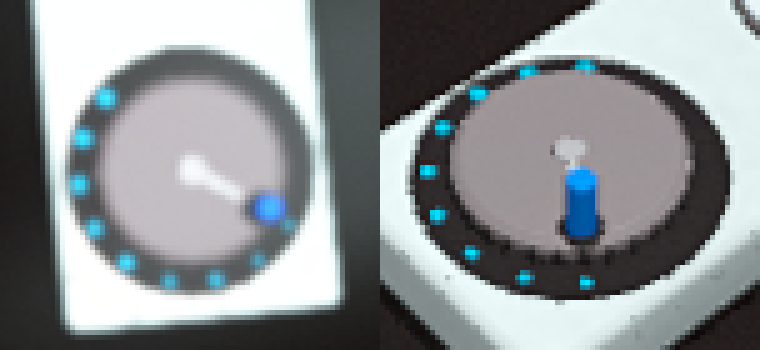

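The post stands in click 0 at about (547,-60). The dial centre is near (566.5,-27.5), and the fourth click's dot lies at about 144°. I'll move above the point behind the post with the fingers shut.

Request:
jog_arm(
  motion=[
    [0,0,0,50,-34,0,0],
    [0,0,0,50,-34,0,0],
    [0,0,0,50,-34,0,0],
    [0,0,0,50,-34,0,0],
    [0,0,0,50,-34,0,0],
    [0,0,0,50,-34,0,0],
    [0,0,0,50,-34,0,0],
    [0,0,0,50,-34,0,0],
    [0,0,0,50,-34,0,0],
    [0,0,0,50,-34,0,0],
  ],
)

```text
t: 2.05
eef_pos: [571.5, -74.1, 292.5]
tcp_rot: [3.141, -0.0, 0.386]
ft_force: [0.8, -0.2, -0.4]
opening: 0.022
grip_force: 0.0
```

Request:
jog_arm(
  motion=[
    [0,0,-10.6,0,0,0,0],
    [0,0,-10.6,0,0,0,0],
    [0,0,-10.6,0,0,0,0],
    [0,0,-10.6,0,0,0,0],
    [0,0,-10.6,0,0,0,0],
    [0,0,-10.6,0,0,0,0],
    [0,0,-10.6,0,0,0,0],
    [0,0,-10.6,0,0,0,0],
    [0,0,-10.6,0,0,0,0],
    [0,0,-10.6,0,0,0,0],
  ],
)

```text
t: 3.3
eef_pos: [570.5, -75.9, 292.3]
tcp_rot: [3.142, 0.0, 2.242]
ft_force: [-0.3, -0.3, 0.6]
opening: 0.007
grip_force: 0.0
```

Request:
jog_arm(
  motion=[
    [0,0,-10.6,0,0,0,0],
    [0,0,-10.6,0,0,0,0],
    [0,0,0,0,0,0,0],
    [0,0,0,0,0,0,0],
  ],
)

```text
t: 3.8
eef_pos: [570.5, -75.9, 292.2]
tcp_rot: [-3.142, 0.0, 2.602]
ft_force: [0.9, -0.4, -0.5]
opening: 0.004
grip_force: 0.0
```

Request:
jog_arm(
  motion=[
    [0,0,0,0,1.5,40,0],
    [0,0,0,0,0,40,0],
    [0,0,0,0,0,40,0],
    [0,0,0,0,0,20,0],
    [0,0,0,0,0,9,0],
    [0,0,0,0,0,0,0],
  ],
)

```text
t: 4.55
eef_pos: [571.4, -74.6, 143.2]
tcp_rot: [-3.141, -0.0, 2.605]
ft_force: [0.1, -0.1, 0.5]
opening: 0.004
grip_force: 0.0
```

```bash
python3 - <<'E'
from h import *
c=env.read_camera("scene");x,y=321,235
cv2.imwrite("pics/b.png",cv2.resize(c["color"][y-50:y+50,x-70:x+70,::-1],None,fx=5,fy=5,interpolation=cv2.INTER_CUBIC))
s=env.state();print(s["eef_pos"],s["ft_force"])
E
```

```text
[571.55684401 -74.70710409 143.77887017] [0.90881551 0.05583944 0.6134261 ]
```

View pics/b.png

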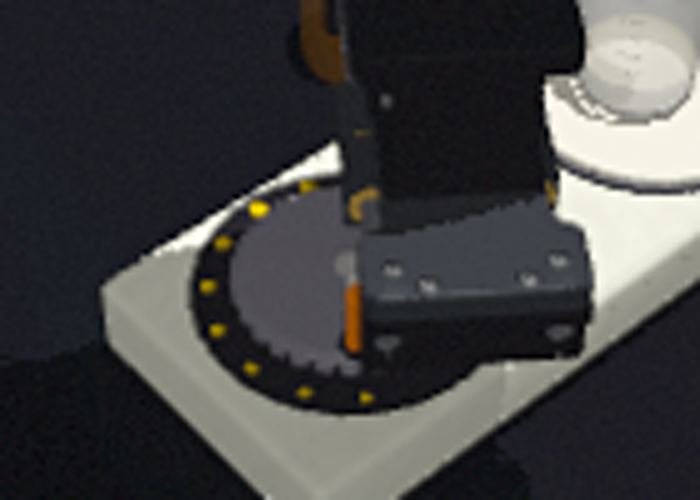

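The post is visible at (353,315), just left of the finger block, and nothing is touching. I'll close the gap and start along the arc.

Request:
jog_arm(
  motion=[
    [0,0,0,2,0,0,0],
    [0,0,0,2,0,0,0],
    [0,0,0,2,0,0,0],
    [0,0,0,2,0,0,0],
    [0,0,0,2,0,0,0],
    [0,0,0,1,0,0,0],
    [0,0,0,1,0,0,0],
    [0,0,0,0,0,0,0],
  ],
)

```text
t: 5.6
eef_pos: [561.3, -68.9, 143.4]
tcp_rot: [-3.142, 0.001, 2.606]
ft_force: [2.9, -4.1, -0.2]
opening: 0.004
grip_force: 2.2
```

Request:
jog_arm(
  motion=[
    [0,0,4,2.7,-1,0,0],
    [0,0,4,2.7,-1,0,0],
  ],
)

```text
t: 5.85
eef_pos: [555.3, -67.4, 143.3]
tcp_rot: [-3.141, 0.0, 2.464]
ft_force: [0.0, -1.2, 1.4]
opening: 0.005
grip_force: 0.7
```

Request:
jog_arm(
  motion=[
    [0,0,4,2.7,-1,0,0],
    [0,0,4,2.7,-1,0,0],
  ],
)

```text
t: 6.1
eef_pos: [549.5, -65.0, 143.1]
tcp_rot: [-3.141, -0.001, 2.324]
ft_force: [0.7, -0.1, -0.0]
opening: 0.002
grip_force: 0.0
```

Request:
jog_arm(
  motion=[
    [0,0,4,2.7,-1,0,0],
    [0,0,4,2.7,-1,0,0],
    [0,0,0,0,0,0,0],
  ],
)

```text
t: 6.48
eef_pos: [544.8, -62.6, 143.2]
tcp_rot: [-3.141, 0.0, 2.187]
ft_force: [0.9, -2.0, -1.8]
opening: 0.003
grip_force: 1.6
```

```bash
python3 - <<'E'
from h import *
for n in("scene","top"):
    c=env.read_camera(n);x,y=(321,235) if n=="scene" else (352,220)
    cv2.imwrite(f"pics/c{n}.png",cv2.resize(c["color"][y-50:y+50,x-70:x+70,::-1],None,fx=5,fy=5,interpolation=cv2.INTER_CUBIC))
s=env.state();print(s["eef_pos"],s["tcp_rot"],s["ft_force"])
E
```

```text
[544.87923177 -62.64558553 143.17046734] [-3.14137067e+00 -3.35434502e-05  2.18849133e+00] [ 1.45634286 -2.76572046 -2.41503953]
```

View pics/cscene.png

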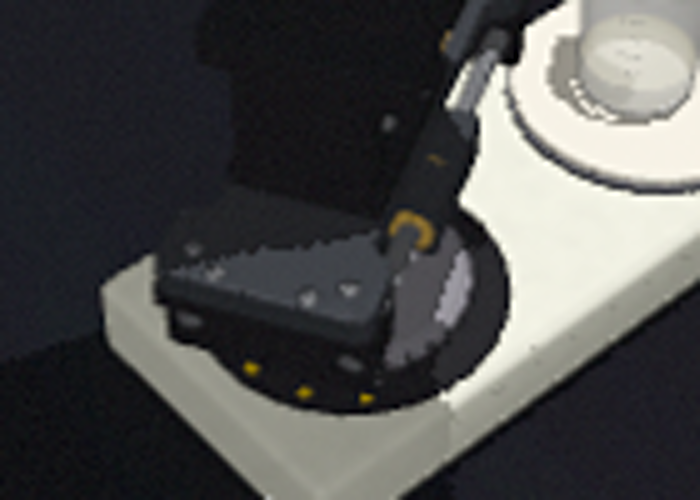

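The finger is now 24° round and in light contact again at click 1, with the picture showing nothing disturbed. I'll push one click at a time and watch for the snap in the force.

Request:
jog_arm(
  motion=[
    [0,0,4,2.7,-1,0,0],
    [0,0,4,2.7,-1,0,0],
  ],
)

```text
t: 6.82
eef_pos: [540.0, -59.2, 143.1]
tcp_rot: [-3.141, -0.0, 2.046]
ft_force: [0.2, -1.8, -0.3]
opening: 0.006
grip_force: 0.9
```

Request:
jog_arm(
  motion=[
    [0,0,4,2.7,-1,0,0],
    [0,0,4,2.7,-1,0,0],
  ],
)

```text
t: 7.08
eef_pos: [535.8, -54.8, 143.1]
tcp_rot: [-3.141, -0.001, 1.907]
ft_force: [0.6, -1.3, -0.1]
opening: 0.004
grip_force: 0.0
```

Request:
jog_arm(
  motion=[
    [0,0,4,2.7,-1,0,0],
    [0,0,4,2.7,-1,0,0],
    [0,0,0,0,0,0,0],
  ],
)

```text
t: 7.45
eef_pos: [532.5, -50.5, 143.2]
tcp_rot: [-3.141, -0.0, 1.77]
ft_force: [-1.0, -3.9, -0.2]
opening: 0.003
grip_force: 1.7
```

Request:
jog_arm(
  motion=[
    [0,0,4,2.7,-1,0,0],
    [0,0,4,2.7,-1,0,0],
  ],
)

```text
t: 7.7
eef_pos: [529.4, -45.6, 143.2]
tcp_rot: [-3.141, -0.0, 1.629]
ft_force: [-0.7, -1.9, 0.8]
opening: 0.0
grip_force: 1.1
```

Request:
jog_arm(
  motion=[
    [0,0,4,2.7,-1,0,0],
    [0,0,4,2.7,-1,0,0],
  ],
)

```text
t: 7.95
eef_pos: [527.5, -40.0, 143.2]
tcp_rot: [-3.141, -0.0, 1.489]
ft_force: [-0.2, 0.1, -0.2]
opening: 0.004
grip_force: 0.0
```

Request:
jog_arm(
  motion=[
    [0,0,4,2.7,-1,0,0],
    [0,0,3,2,-0.8,0,0],
    [0,0,0,0,0,0,0],
  ],
)

```text
t: 8.32
eef_pos: [526.2, -35.2, 143.2]
tcp_rot: [-3.141, -0.0, 1.369]
ft_force: [-1.0, -0.0, 0.5]
opening: 0.005
grip_force: 0.4
```

```bash
python3 - <<'E'
from h import *
c=env.read_camera("top")
x,y=(352,220)
cv2.imwrite(f"pics/d.png",cv2.resize(c["color"][y-50:y+50,x-70:x+70,::-1],None,fx=5,fy=5,interpolation=cv2.INTER_CUBIC))
s=env.state();w=s["tcp_rot"][2];d=np.array([566.5,-27.5])-s["eef_pos"][:2]
print(np.degrees(w),d@[np.cos(w),np.sin(w)],d@[np.sin(w),-np.cos(w)],s["ft_force"])
E
```

```text
78.45561711741442 15.609662813296325 37.88522478963991 [-0.05786572  0.12730346  0.41619302]
```

View pics/d.png

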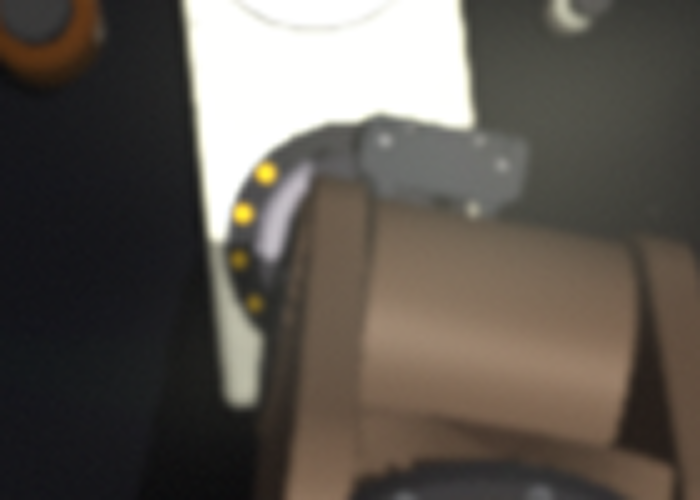

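The arm hides the post from above, but the force pattern shows three snaps: 5 N builds up, then drops at each half click. I'll now push the fourth just past half way and stop.

Request:
jog_arm(
  motion=[
    [0,0,4,2.7,-1,0,0],
    [0,0,0,0,0,0,0],
  ],
)

```text
t: 8.62
eef_pos: [525.8, -32.6, 143.1]
tcp_rot: [-3.141, 0.0, 1.299]
ft_force: [-1.8, -3.1, 0.0]
opening: 0.007
grip_force: 1.5
```

Request:
jog_arm(
  motion=[
    [0,0,4,2.7,-1,0,0],
    [0,0,3,2,-0.8,0,0],
  ],
)

```text
t: 8.88
eef_pos: [525.4, -27.5, 143.1]
tcp_rot: [-3.141, 0.0, 1.176]
ft_force: [-2.0, 0.0, 0.3]
opening: 0.005
grip_force: 0.7
```

Request:
jog_arm(
  motion=[
    [0,0,3,2,-0.8,0,0],
    [0,0,3,2,-0.8,0,0],
    [0,0,2,1.3,-0.5,0,0],
    [0,0,0,0,0,0,0],
  ],
)

```text
t: 9.38
eef_pos: [526.1, -21.7, 143.2]
tcp_rot: [-3.142, -0.0, 1.037]
ft_force: [0.7, -0.1, 0.7]
opening: 0.006
grip_force: 0.0
```

Request:
jog_arm(
  motion=[
    [0,0,0,-4,0,0,0],
    [0,0,0,-8,0,0,0],
    [0,0,0,-8,0,0,0],
    [0,0,0,0,0,-40,0],
    [0,0,0,0,0,-50,0],
    [0,0,0,0,0,-50,0],
    [0,0,0,-60,0,0,0],
    [0,0,0,-60,0,0,0],
    [0,0,0,-60,0,0,0],
    [0,0,0,0,0,0,0],
  ],
)

```text
t: 10.62
eef_pos: [421.9, -196.7, 283.3]
tcp_rot: [3.141, 0.0, 1.03]
ft_force: [0.8, -0.4, -0.7]
opening: 0.009
grip_force: 0.0
```

```bash
python3 - <<'E'
from h import *
I=[]
for n in("scene","top"):
    c=env.read_camera(n);x,y=(321,235) if n=="scene" else (352,220)
    I.append(cv2.resize(c["color"][y-50:y+50,x-50:x+50,::-1],None,fx=4,fy=4,interpolation=cv2.INTER_CUBIC))
cv2.imwrite("pics/e.png",np.hstack(I))
E
```

```text
(no output)
```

View pics/e.png

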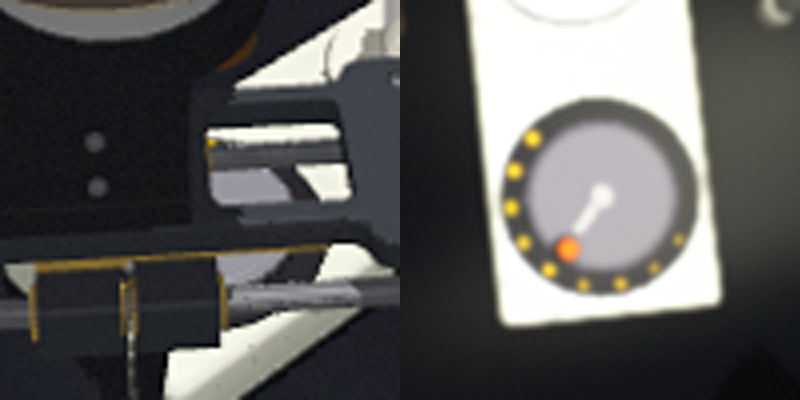

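The top view shows the orange post at (568,249), in line with the fifth dot at (549,270), which is click 4. The hand is clear of the dial, so I'm handing the job in.

```bash
python3 -c "
from cell import env
print(env.job_done())"
```

```text
the job is handed in; nothing more can be done
None
```

I turned the dial four clicks clockwise, and the last top view shows the post at the fourth click's dot with the hand clear. The beaker, vial and bottle were never touched. The job is handed in, but no verdict came back.

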